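# Turn a bearing housing in a slide-jaw fixture and re-clamp it to the gauge mark

### The job

The bearing housing stands in the slide-jaw fixture with its two bearing faces covered by the jaws. Push the jaw open by its black pull grip, turn the housing a quarter turn (either way) and set it gently back down flat on the bed between the jaws, about midway across them, so that the bearing faces are clear and its plain ends face the jaws. Then draw the jaw closed on it by the sprung grip until the pointer stands at the black line on the barrel, hold it there for a second without pulling on to the end stop, and let the grip slide back, leaving the housing held between both jaws and the things around it where they were.

Things in the scene. Friction and masses are not known exactly. Their poses are not given: they have to be found in the camera images.
- fixture: fixture bolted to the bench. Origin on the bench below the middle of the fixed jaw's inner face. Its y is the jaw travel: moving jaw at +y, pull grip at -y. Base plate 120 mm (x), y -245 to +155 mm, 12 thick. Steel bed 110 wide, y -25 to +155, top 35 mm above the bench. Both jaws 110 wide (x), 25 thick, tops 65 mm above the bench; the fixed jaw covers y -25 to 0
- bed (a point): point on the bed's top at the middle of the fixed jaw's inner face: 35 mm straight above the fixture's origin, same axes
- jaw (a joint): moving jaw, slides along the fixture's y, stays where left (friction about 5 N). Gap between the jaws = 40 mm + this value; 0 to 0.070 m, growing as it opens. Draw rod, gauge barrel and pull grip move with it: with the grip home, the grip's centre is at fixture y = -175 mm + this value
- jaw_face (a point): middle of the upper edge of the moving jaw's inner face (65 mm above the bench)
- pull (a joint): sprung pull grip on the gauge barrel: 0 when home, grows as it is drawn out (fixture's -y), end stop at 0.035 m; 0.020 m (about 12.5 N) puts the pointer at the black line. A spring brings it home. Pushing the grip towards the jaws opens the jaw; pulling stretches the spring some 5 mm, then closes the jaw
- grip_top (a point): centre of the top of the black upright pull grip, 93 mm above the bench: a plate 14 mm thick along the fixture's y, 50 mm wide along its x, from 13 to 93 mm above the bench. On its jaw side is the barrel, top 42 mm above the bench (pointer 47 mm)
- pointer (a point): tip of the dark pointer bar that is fixed to the grip and lies over the barrel's white top
- mark (a point): black cross line on the barrel's white top, 34 mm wide barrel; the barrel moves with the jaw. The pointer tip's y in the fixture's frame equals the line's y at a pull of 20 mm
- housing: aluminium bearing housing block 84 mm (its x) x 50 (its y) x 78 high, about 0.7 kg, origin at the centre of its underside. A round bearing shows flush on the two large faces (+y, -y); the +x and -x ends are plain; a brass nipple 10 mm high is in the middle of the top. At the start its y lies along the fixture's y, the jaws at its bearing faces
- bearing_a: bystander: loose steel bearing ring lying by the fixture, 72 mm across, 20 mm high; origin under its centre
- bearing_b: bystander: loose steel bearing ring, 62 mm across, 18 mm high; origin under its centre
- cone: bystander: loose tapered roller bearing, 76 mm across, 30 mm high; origin under its centre
- screwdriver: bystander: screwdriver 190 mm long lying on the bench
- wrench: bystander: wrench 180 mm long lying on the bench
- oil: bystander: small oil bottle standing on the bench, 56 mm across, 130 mm high
There are look-alikes about, which are no part of the job. Of the things like the housing, leave any that is blue, orange or turquoise; of the rest the smaller one is meant.

How it is judged (in metres and radians):
On the way, in this order (a step that is already met when the one before it is completed fails the run):
1. the housing, turned a quarter, stands flat on the bed in the opened fixture (angle between the x axis of housing and the y axis of fixture, either way round below 0.2 rad and z of housing in the frame of bed between -0.004 and 0.004 m and angle between housing's own z axis and vertical below 0.06 rad and y of housing in the frame of bed between 0.036 and 0.072 m), for 0.2 s.
2. the grip is held with the pointer at the line (within 4 mm) while the jaw bears on the housing (value of joint pull between 0.016 and 0.024 m and value of joint jaw between 0.04 and 0.047 m and angle between the x axis of housing and the y axis of fixture, either way round below 0.06 rad), for 0.4 s.
At the end, for the whole second after the job is handed in: Housing flat on the bed (3 mm, 0.04 rad), long side along the jaw travel within 0.06 rad, within 25 mm of the middle of the jaws' width, between both jaws with at most 3 mm of play (jaw joint 0.0415 to 0.047), pull grip home (under 5 mm), all at rest (angle between the x axis of housing and the y axis of fixture, either way round below 0.06 rad and angle between housing's own z axis and vertical below 0.04 rad and z of housing in the frame of bed between -0.003 and 0.003 m and x of housing in the frame of bed between -0.025 and 0.025 m and y of housing in the frame of bed between 0.0395 and 0.0455 m and value of joint jaw between 0.0415 and 0.047 m and value of joint pull below 0.005 m and linear speed of housing below 0.02 m/s); the robot touches nothing.
It fails at once if the grip is pulled on past the line to its end stop (over 31 mm) (value of joint pull above 0.031 m).
It fails at once if the housing is dropped or rammed on the fixture (over 90 N) (contact force between housing and fixture above 90 N).
It fails at once if a bystander is moved by more than 30 mm (distance of any of bearing_a, bearing_b, cone, screwdriver, wrench, oil from where it was at the start of the episode above 0.03 m).
It also fails if it takes over 69 s, if anything falls off the work surface, if the arm or the gripper's body presses on something with over 40 N, if the wrist force passes 120 N, or if a joint passes its speed limit or range.

### The arm

A 6-joint arm with a two-finger parallel gripper is mounted at the origin on the work surface. World frame = base frame: x ahead of the robot, y to its left, z up, the work surface at z = 0. Lengths are in mm, angles in rad, forces in N, time in s.
With the tool pointing down it reaches from about 275 to 1000 mm from the base axis. Payload 8.4 kg.
Tool frame: the origin (TCP) lies at the very end of the fingers, on their centre line; the grasp point (between the pads) lies 19 mm behind it; z points along the fingers, y is the direction in which the jaws open and shut (so a half turn about z gives the same grasp; the last joint's range is limited). The gripper opens to 85 mm and grips with 20 to 120 N. Pads are 22 mm wide; open, the fingers measure 114 mm over their backs; the gripper's body (76 mm by 85 mm) begins 54 mm behind the grasp point. The pads swing forward as they close: fully open they stand 13 mm farther back than shut.
Start: joints at [-1.289, 0.353, 1.633, -0, 1.155, -0.002], TCP at [175.002, -600.002, 231.281] pointing down, gripper open.
Joint ranges: [-2.63, 2.63], [-0.92, 2.1], [0.06, 2.66], [-1.3, 4.44], [0, 2.69], [-3.02, 3.02]. Speed limits (rad/s): [2.22, 2.22, 2.79, 3.14, 3.14, 3.14].

### API

Orientations are given as [roll, pitch, yaw] about the fixed x, y, z axes, in that order (R = Rz(yaw) Ry(pitch) Rx(roll)).
In Python, from rig import sense, grab_frame, get_calibration, sign_off, boxes_of, trace gives the robot as it stands.
- The arm moves only by the tool servo_tool, never from a script. Its argument "rows" is a list of rows, each a list of 3 entries, a list of its own where there are three numbers: the finger opening in mm, from 0 to 85.4, then the shift along the tool's x, y, z in mm, then the turn, a rotation vector about the tool's x, y, z in degrees. A call has 1 to 8 rows; each row shifts and turns the commanded pose from where the row before left it, along the tool's axes as they then stand; what a row does not reach is not made up. A row lasts 1/8 s, in which the tool goes at most 62.5 mm and 10.7 degrees, less where a joint would pass 70% of its speed; a pose out of reach is approached as far as the arm can. A call is refused whole if a number of a shift passes 62.5 or a number of a turn 10.7, either way. A call with a gripper value outside its range is refused whole. The fingers move at their own pace and stop on an object; "force" is the grip in N (left out, the last holds). Time passes only in rows, so rows that do not move let the fingers close. It gives the time, the measured TCP pose, the force and the opening at its end, in the units of the state.
- sense(): the state, without advancing time (a new reading comes with each control period).
- grab_frame(name): name is "side" or "top" or "wrist"; returns the picture (420x560x3 uint8, blue, green, red); there is no depth.
- get_calibration(name): a dict with "intrinsics" (3x3 intrinsics, pixels), "world_to_cam" (4x4, takes a point from world to camera coordinates). Camera axes: x right, y down, z forward; pixel columns grow to the right and rows downward; lengths in mm; the calibration is good to about 2 mm. A picture is of the moment at which its call begins: read the wrist's pose just before it. get_calibration takes no time and is no camera call; for the wrist camera it gives the pose at the moment of the call.
- sign_off(): hands the job in, once; it reports no verdict.
Trained networks look in the newest picture that a camera, given by its name, has taken for a name from the list of things; names that differ only in an ending like _2 or _b are one class to them, and where a whole thing is asked for, a point or a joint stands for the part that bears it (a point fixed in the world has none). Each returns a list of dicts, best first, with "conf" (0 to 1); they miss things now and then, are a little off and sometimes report something else, mostly with a low value. They report only what shows in the picture. A call takes as long as a camera call. They do not tell look-alikes from the thing itself.
- boxes_of(camera, thing): "centre" ([x, y, z] in mm, in the coordinates of the camera as it stood for that picture, good to about 4 mm: the middle of the surface that is visible of it).
- trace(camera, thing): "mask" (420x560 bool, what is visible of it).
The state is a dict: "clock": time; "qpos": joint angles; "qvel": joint speeds; "joint_efforts": joint torques, N m; "eef_pos": TCP position; "tcp_rot": TCP orientation; "contact_force": force on the tool from outside, world axes, zero at the start; "wrist_torque": the same for the moment, N m; "opening": opening from 0.0 (shut) to 1.0 (fully open).
Only numpy, scipy, OpenCV 4.12 (cv2) and the standard library are available. Lean on these libraries where they do the work, as an engineer would, in place of code of your own. Each camera call takes 0.05 s, during which the arm holds its last target. There are 200 camera calls.

## Working session

There is one attempt and no reset: what is moved stays moved. The work goes in short steps, Python scripts to look and compute and a tool call to move; the robot and the scene stay as the last step left them, time stands still between calls to the robot, and variables do not carry over. Pictures are saved under pics/ and viewed, about 8 in all and at most 12, crops included, and the job is handed in when it is done.

Besides the shell and the picture viewer there is one more tool, called after "Request:" as name(argument=value, ...), one argument or row to a line, values as JSON. servo_tool: Moves the arm, as the interface text tells. Its arguments: {"type":"object","properties":{"rows":{"type":"array","items":{"type":"array"}},"force":{"type":"number"}},"required":["rows"]}

```bash
mkdir -p pics
cat > h.py <<'E'
import numpy as np, cv2
from rig import sense, grab_frame, get_calibration, sign_off, boxes_of, trace
def inv(c): return np.linalg.inv(np.array(get_calibration(c)["world_to_cam"]))
def world(c,p,T=None):
    T=inv(c) if T is None else T
    return (T@np.r_[p,1])[:3]
def pix(c,P):
    g=get_calibration(c); q=np.array(g["world_to_cam"])@np.r_[P,1]; u=np.array(g["intrinsics"])@q[:3]; return u[:2]/u[2]
def ray(c,uv,z):
    g=get_calibration(c);T=np.linalg.inv(np.array(g["world_to_cam"]));d=T[:3,:3]@np.linalg.inv(np.array(g["intrinsics"]))@np.r_[uv,1.]
    return T[:3,3]+d*(z-T[2,3])/d[2]
E
python3 - <<'E'
from h import *
ims=[]
for c in("top","side"):
    im=grab_frame(c); cv2.imwrite(f"pics/{c}0.png",im)
    for t in("housing","fixture","jaw","pull","grip_top","jaw_face","pointer","mark","bed","bearing_a","cone","oil","screwdriver","wrench"):
        try: print(c,t,[(np.round(world(c,b["centre"])).tolist(),round(b["conf"],2)) for b in boxes_of(c,t)])
        except Exception as e: print(c,t,e)
print(sense())
E
```

```text
top housing [([386.0, 157.0, 81.0], 0.97), ([576.0, 52.0, 114.0], 0.9), ([265.0, 244.0, 77.0], 0.83), ([551.0, 356.0, 99.0], 0.75), ([402.0, -123.0, 104.0], 0.72)]
top fixture [([575.0, -37.0, 28.0], 0.91)]
top jaw [([579.0, 85.0, 45.0], 0.79)]
top pull [([579.0, -128.0, 83.0], 0.61)]
top grip_top [([587.0, -129.0, 83.0], 0.73)]
top jaw_face [([577.0, 84.0, 46.0], 0.8), ([449.0, 27.0, 17.0], 0.63)]
top pointer [([581.0, -124.0, 86.0], 0.73)]
top mark [([577.0, 88.0, 44.0], 0.77)]
top bed [([577.0, -33.0, 26.0], 0.89)]
top bearing_a [([448.0, 26.0, 18.0], 0.79), ([697.0, 95.0, 20.0], 0.57)]
top cone [([692.0, -37.0, 30.0], 0.81)]
top oil [([404.0, 453.0, 89.0], 0.59)]
top screwdriver [([511.0, 252.0, 25.0], 0.89)]
top wrench [([428.0, -411.0, 9.0], 0.66)]
side housing [([540.0, 377.0, 95.0], 0.92), ([261.0, 263.0, 76.0], 0.83), ([560.0, 86.0, 31.0], 0.74), ([400.0, -110.0, 78.0], 0.7), ([375.0, 168.0, 72.0], 0.63), ([568.0, 68.0, 107.0], 0.57)]
side fixture [([562.0, 89.0, 35.0], 0.69)]
side jaw [([573.0, 91.0, 49.0], 0.8)]
side pull [([582.0, -127.0, 67.0], 0.79)]
side grip_top [([58
[... 472 characters left out ...]
[([563.0, 84.0, 42.0], 0.53)]
{'clock': 1.5, 'qpos': array([-1.28941295e+00,  3.53009716e-01,  1.63337642e+00, -1.27250653e-05,
        1.15520440e+00, -2.44252096e-03]), 'qvel': array([-0.0016888 ,  0.00081918,  0.00126585,  0.00023841, -0.00194015,
       -0.0018633 ]), 'joint_efforts': array([-6.33807540e-04, -6.05168581e+01, -3.42436159e+01, -1.66487598e-05,
        1.22561585e-03,  7.97851492e-07]), 'eef_pos': array([ 174.9936821 , -600.01665957,  231.28500217]), 'tcp_rot': array([3.14159056e+00, 1.16470260e-05, 2.83831036e-01]), 'contact_force': array([-0.17047001,  0.15369943,  0.7675655 ]), 'wrist_torque': array([-0.01123205, -0.03827735,  0.03940676]), 'opening': 1.0005580368590972}
```

View pics/top0.png

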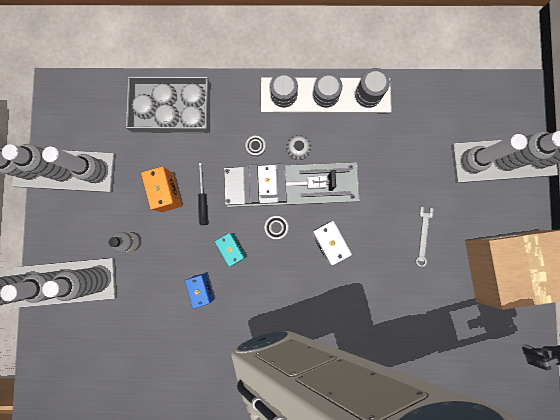

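View pics/side0.png

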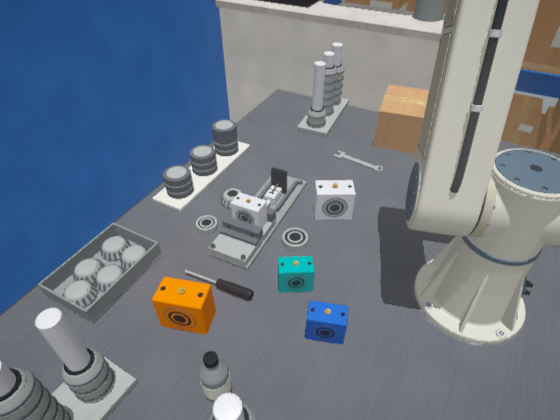

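The small white housing sits in the fixture at about (576, 52) in world coordinates, around pixel (267,180) in the top view. The bigger white one at (333,243) is the look-alike. The grip is at pixel (330,181), and the fixture's y runs roughly along world +y. I'll move the wrist camera above the fixture next.

Request:
servo_tool(
  rows=[
    [85,[0,0,-50],[0,0,8.15]],
    [85,[0,0,-50],[0,0,8.15]],
    [85,[35,-46,0],[0,0,0]],
    [85,[35,-46,0],[0,0,0]],
    [85,[35,-46,0],[0,0,0]],
    [85,[35,-46,0],[0,0,0]],
    [85,[35,-46,0],[0,0,0]],
    [85,[35,-46,0],[0,0,0]],
  ],
)

```text
clock: 2.5
eef_pos: [386.1, -322.6, 331.6]
tcp_rot: [3.141, -0.001, -0.001]
contact_force: [1.5, -0.6, 1.0]
opening: 0.993
```

Request:
servo_tool(
  rows=[
    [85,[35,-46,0],[0,0,0]],
    [85,[35,-46,0],[0,0,0]],
    [85,[35,-46,0],[0,0,0]],
    [85,[35,-46,0],[0,0,0]],
    [85,[30,-46,0],[0,0,0]],
    [85,[0,0,0],[0,0,0]],
    [85,[0,0,0],[0,0,0]],
  ],
)

```text
clock: 3.38
eef_pos: [555.1, -94.3, 331.1]
tcp_rot: [3.141, 0.001, 0.0]
contact_force: [-0.6, -0.6, 0.8]
opening: 0.997
```

Run:
```python
from h import *
s=sense();print(s["clock"],s["eef_pos"],s["tcp_rot"])
im=grab_frame("wrist");cv2.imwrite("pics/w1.png",im)
T=inv("wrist");print(np.round(T,2).tolist()); print(get_calibration("wrist")["intrinsics"])
for t in("housing","jaw","pull","grip_top","pointer","mark","jaw_face"):
    print(t,[(np.round(world("wrist",b["centre"],T)).tolist(),round(b["conf"],2)) for b in boxes_of("wrist",t)])
```

```text
3.375 [555.08236178 -94.32864196 331.09777353] [3.14122684e+00 6.50371973e-04 1.53050467e-04]
[[-0.0, -0.95, -0.31, 635.23], [-1.0, 0.0, 0.0, -94.37], [-0.0, 0.31, -0.95, 474.43], [0.0, 0.0, 0.0, 1.0]]
[[332.64341874   0.         288.64797106]
 [  0.         332.64341874 207.02136559]
 [  0.           0.           1.        ]]
housing [([394.0, 148.0, 78.0], 0.95), ([425.0, -123.0, 104.0], 0.82), ([582.0, 49.0, 111.0], 0.74), ([302.0, 237.0, 35.0], 0.56), ([513.0, 319.0, 6.0], 0.37)]
jaw [([583.0, -70.0, 46.0], 0.65)]
pull [([586.0, -128.0, 94.0], 0.82)]
grip_top [([585.0, -126.0, 91.0], 0.93)]
pointer [([584.0, -124.0, 91.0], 0.69)]
mark [([583.0, -65.0, 46.0], 0.83)]
jaw_face [([585.0, -67.0, 44.0], 0.83)]
```

View pics/w1.png

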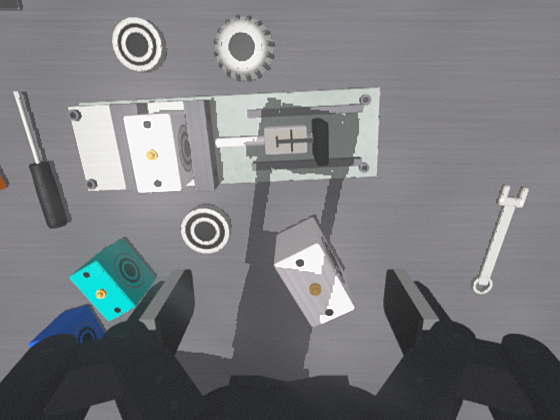

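The wrist view shows the housing top at about (152,152) with its nipple at (152,155). The grip top is the dark plate around (320,142), and the base plate's right corners are at (380,88) and (379,177).

Run:
```python
from h import *
for n,uv,z in [("pl1",(380,88),12),("pl2",(379,177),12),("nip",(152,155),123),("h1",(123,115),113),("h2",(172,112),113),("h3",(181,187),113),("h4",(130,194),113),("bedL1",(68,107),35),("bedL2",(88,191),35),("fjR1",(213,97),65),("fjR2",(216,187),65)]:
    print(n,np.round(ray("wrist",uv,z),1))
im=cv2.imread("pics/w1.png")
a=cv2.resize(im[80:205,60:390],None,fx=2.4,fy=2.4,interpolation=cv2.INTER_CUBIC);cv2.imwrite("pics/w1c.png",a)
```

```text
pl1 [ 648.2 -213.7   12. ]
pl2 [ 529.  -222.3   12. ]
nip [578.6  50.6 123. ]
h1 [619.   79.7 113. ]
h2 [622.  28. 113.]
h3 [541.   26.8 113. ]
h4 [532.9  85.2 113. ]
bedL1 [625.3 185.5  35. ]
bedL2 [515.1 180.9  35. ]
fjR1 [637.   -5.6  65. ]
fjR2 [528.4  -1.6  65. ]
```

View pics/w1c.png

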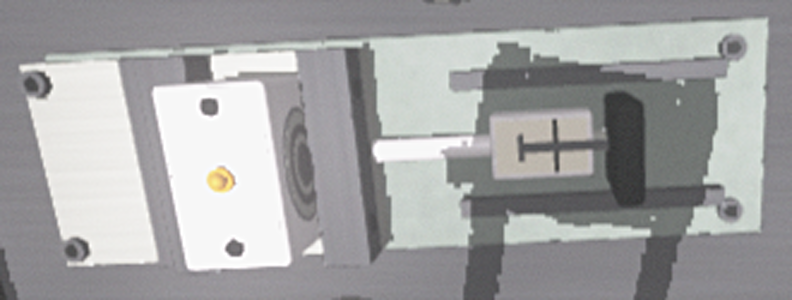

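Run:
```python
from h import *
T=np.array([[-0.0,-0.95]]) 
c=lambda x,y:(60+x/2.4,80+y/2.4)
P={}
for n,p,z in [("plR1",(769,17),12),("plR2",(761,231),12),("plTopL",(50,54),12),("bedL1",(22,66),35),("bedL2",(70,265),35),("fjin1",(299,48),65),("fjin2",(322,262),65),("fjout1",(347,50),65),("fjout2",(355,262),65),("mvout1",(120,60),65),("mvout2",(158,265),65),
 ("h1",(153,87),113),("h2",(262,82),113),("h3",(292,264),113),("h4",(188,270),113),("nip",(221,179),123),("hole1",(209,107),113),("hole2",(236,247),113),
 ("gL1",(606,95),93),("gL2",(612,200),93),("gR1",(643,105),93),("gR2",(643,195),93),("tip",(519,147),47),("mk1",(556,120),42),("mk2",(557,172),42)]:
    P[n]=ray("wrist",c(*p),z);print(n,np.round(P[n],1))
```

```text
plR1 [ 649.3 -214.2   12. ]
plR2 [ 530.1 -219.5   12. ]
plTopL [630.5 181.9  12. ]
bedL1 [624.7 184.1  35. ]
bedL2 [515.9 179.2  35. ]
fjin1 [633.7  28.   65. ]
fjin2 [525.6  26.4  65. ]
fjout1 [632.8   4.6  65. ]
fjout2 [525.6   8.9  65. ]
mvout1 [628.2 116.4  65. ]
mvout2 [524.  113.7  65. ]
h1 [617.7  79.1 113. ]
h2 [619.8  31.2 113. ]
h3 [537.5  26.4 113. ]
h4 [534.6  75.6 113. ]
nip [579.   50.4 123. ]
hole1 [609.2  55.8 113. ]
hole2 [545.7  51.6 113. ]
gL1 [ 612.9 -120.6   93. ]
gL2 [ 563.9 -124.5   93. ]
gR1 [ 608.4 -137.9   93. ]
gR2 [ 566.3 -139.4   93. ]
tip [583.6 -78.3  47. ]
mk1 [597.1 -97.9  42. ]
mk2 [569.6 -98.5  42. ]
```

Fixture origin is about (578.5, 27.3) with yaw about 0.046 rad. The grip centre is at (586.5, -130.5), which puts the jaw near 17 mm. Descending on the grip.

Request:
servo_tool(
  rows=[
    [50,[31.5,36,0],[0,0,-2.65]],
    [50,[0,0,50],[0,0,0]],
    [50,[0,0,50],[0,0,0]],
    [50,[0,0,50],[0,0,0]],
    [50,[0,0,50],[0,0,0]],
    [50,[0,0,40],[0,0,0]],
    [50,[0,0,25],[0,0,0]],
    [50,[0,0,0],[0,0,0]],
  ],
)

```text
clock: 4.78
eef_pos: [585.3, -130.2, 64.5]
tcp_rot: [-3.141, 0.004, 0.045]
contact_force: [0.0, 0.0, 0.2]
opening: 0.589
```

Request:
servo_tool(
  force=30,
  rows=[
    [0,[0,0,0],[0,0,0]],
    [0,[0,0,0],[0,0,0]],
    [0,[0,0,0],[0,0,0]],
    [0,[0,0,0],[0,0,0]],
    [0,[0,0,0],[0,0,0]],
  ],
)

```text
clock: 5.4
eef_pos: [587.9, -130.7, 67.9]
tcp_rot: [3.141, -0.003, 0.046]
contact_force: [-2.0, -1.0, 7.0]
opening: 0.156
```

Request:
servo_tool(
  rows=[
    [0,[0,-5,0],[0,0,0]],
    [0,[0,-9,0],[0,0,0]],
    [0,[0,-9,0],[0,0,0]],
    [0,[0,-9,0],[0,0,0]],
    [0,[0,-9,0],[0,0,0]],
    [0,[0,-7,0],[0,0,0]],
    [0,[0,-3,0],[0,0,0]],
    [0,[0,0,0],[0,0,0]],
  ],
)

```text
clock: 6.4
eef_pos: [585.4, -79.6, 67.9]
tcp_rot: [3.141, -0.002, 0.046]
contact_force: [-2.0, -2.0, 7.7]
opening: 0.157
```

Run:
```python
from h import *
for c in ("top","wrist"):
    im=grab_frame(c);cv2.imwrite(f"pics/{c}2.png",im)
im=cv2.imread("pics/top2.png");a=cv2.resize(im[150:220,215:370],None,fx=5,fy=5,interpolation=cv2.INTER_CUBIC);cv2.imwrite("pics/top2c.png",a)
print(sense()["contact_force"])
for n,p in [("mvin",67),("fj",0)]:
  for x in(-55,55):
    P=np.array([578.5,27.3,65])+x*np.array([.999,.046,0])+p*np.array([-.046,.999,0]); print(n,(pix("top",P)-[215,150])*5)
```

```text
[-1.55515272 -1.46654775  8.1354233 ]
mvin [195.19621036 257.87810205]
mvin [188.85478827  69.72559224]
fj [311.36819495 253.2807824 ]
fj [304.04625239  65.10310808]
```

View pics/top2c.png

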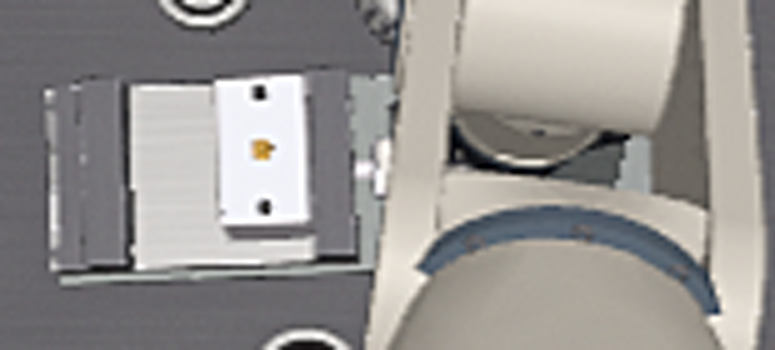

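The jaw is open: the moving jaw's inner edge is at crop x≈128 and the fixed jaw's at ≈308, giving a gap of about 105 mm. The housing is still at the fixed jaw, with its nipple at (262,150). Now I'll release the grip and go to the housing.

Request:
servo_tool(
  rows=[
    [35,[0,0,0],[0,0,0]],
    [35,[0,0,0],[0,0,0]],
    [45,[0,0,-50],[0,0,0]],
    [85,[0,0,-50],[0,0,0]],
    [85,[0,-45,-20],[0,0,0]],
    [85,[-2,-45,0],[0,0,0]],
    [85,[0,-42.5,0],[0,0,0]],
    [85,[0,0,0],[0,0,0]],
  ],
)

```text
clock: 7.5
eef_pos: [576.1, 55.4, 186.3]
tcp_rot: [-3.141, 0.0, 0.049]
contact_force: [-0.0, -0.7, 1.3]
opening: 0.997
```

Run:
```python
from h import *
s=sense();print(s["clock"],s["eef_pos"],s["tcp_rot"],s["contact_force"],s["opening"])
im=grab_frame("wrist");cv2.imwrite("pics/w3.png",im)
T=inv("wrist")
for t in("housing","grip_top","jaw"):
    print(t,[(np.round(world("wrist",b["centre"],T)).tolist(),round(b["conf"],2)) for b in boxes_of("wrist",t)])
print(pix("wrist",[577.3,52.8,123]))
```

```text
7.5 [576.1222011   55.38374787 186.30488234] [-3.14100816e+00  4.68485876e-05  4.85679382e-02] [-0.00553306 -0.67722325  1.30078906] 0.9971655910322382
housing [([309.0, 256.0, 45.0], 0.81), ([462.0, -122.0, 63.0], 0.79), ([399.0, 136.0, 47.0], 0.77), ([588.0, 56.0, 112.0], 0.59), ([532.0, 325.0, 20.0], 0.57)]
grip_top []
jaw [([586.0, 133.0, 62.0], 0.64)]
[288.65831212 224.15898502]
```

View pics/w3.png

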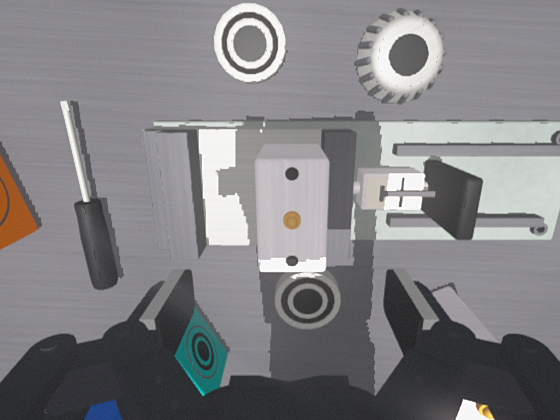

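The wrist view shows the nipple at (291,220), which is world ≈(579, 51). The housing is square in the fixture. Descending to grasp it.

Request:
servo_tool(
  force=50,
  rows=[
    [85,[3,3,0],[0,0,0]],
    [85,[0,0,45],[0,0,0]],
    [85,[0,0,45],[0,0,0]],
    [85,[0,0,20],[0,0,0]],
    [85,[0,0,4],[0,0,0]],
    [40,[0,0,0],[0,0,0]],
    [40,[0,0,0],[0,0,0]],
    [40,[0,0,0],[0,0,0]],
  ],
)

```text
clock: 8.7
eef_pos: [580.7, 52.7, 74.4]
tcp_rot: [-3.138, -0.003, 0.044]
contact_force: [-2.3, 15.4, 8.0]
opening: 0.579
```

Request:
servo_tool(
  rows=[
    [40,[0,0,0],[0,0,0]],
    [40,[0,0,0],[0,0,0]],
    [40,[0,0,0],[0,0,0]],
  ],
)

```text
clock: 9.07
eef_pos: [580.6, 52.7, 74.4]
tcp_rot: [-3.138, -0.003, 0.045]
contact_force: [-2.3, 15.7, 7.5]
opening: 0.579
```

Request:
servo_tool(
  rows=[
    [40,[0,-2,0],[0,0,0]],
    [40,[0,-1,-3],[0,0,0]],
    [40,[0,0,-15],[0,0,0]],
    [40,[0,0,-20],[0,0,0]],
    [40,[0,0,-20],[0,0,0]],
    [40,[0,0,0],[0,0,0]],
  ],
)

```text
clock: 9.82
eef_pos: [580.7, 53.0, 132.3]
tcp_rot: [-3.141, -0.003, 0.045]
contact_force: [-0.2, 0.4, -7.5]
opening: 0.577
```

Run:
```python
from h import *
s=sense();print(s["qpos"],s["eef_pos"],s["tcp_rot"],s["contact_force"],s["wrist_torque"],s["opening"])
```

```text
[ 8.84360824e-02  3.98996056e-01  1.81280252e+00 -1.93171523e-05
  9.26346358e-01  1.61390766e+00] [580.67094262  52.98712969 132.30013517] [-3.14145953 -0.00344518  0.0453361 ] [-0.22214616  0.37651159 -7.54439207] [ 0.03545683 -0.03743066  0.01085916] 0.5767502441036866
```

Request:
servo_tool(
  rows=[
    [40,[-3.4,-28.4,0],[0,0,0]],
    [40,[0,0,0],[0,0,-10]],
    [40,[0,0,0],[0,0,-10]],
    [40,[0,0,0],[0,0,-10]],
    [40,[0,0,0],[0,0,-10]],
    [40,[0,0,0],[0,0,-10]],
    [40,[0,0,0],[0,0,-10]],
    [40,[0,0,0],[0,0,-10]],
  ],
)

```text
clock: 10.82
eef_pos: [574.1, 81.1, 129.4]
tcp_rot: [-3.14, 0.001, 1.273]
contact_force: [0.6, -0.2, -7.2]
opening: 0.581
```

Request:
servo_tool(
  rows=[
    [40,[0,0,0],[0,0,-10]],
    [40,[0,0,0],[0,0,-10]],
    [40,[0,0,0],[0,0,0]],
    [40,[0,0,0],[0,0,0]],
  ],
)

```text
clock: 11.32
eef_pos: [574.5, 81.2, 129.9]
tcp_rot: [-3.141, 0.0, 1.612]
contact_force: [-0.3, -0.1, -6.7]
opening: 0.575
```

Run:
```python
from h import *
s=sense();print(s["qpos"],s["eef_pos"],s["tcp_rot"],s["contact_force"])
im=grab_frame("top");cv2.imwrite("pics/t4.png",im)
im2=grab_frame("side")
a=cv2.resize(im[150:220,215:370],None,fx=5,fy=5,interpolation=cv2.INTER_CUBIC)
b=cv2.resize(im2[150:290,190:350],None,fx=2.5,fy=2.5,interpolation=cv2.INTER_CUBIC)
c=np.zeros((350+240,775,3),np.uint8);c[:350]=a;c[350:,:400]=b[50:290];cv2.imwrite("pics/t4c.png",c)
```

```text
[1.37779929e-01 4.00114650e-01 1.81768535e+00 3.86492048e-05
 9.24486160e-01 9.61466594e-02] [574.48028251  81.18156548 129.88946239] [-3.14089939e+00  3.58796909e-05  1.61240632e+00] [-0.2639417  -0.05847086 -6.66553045]
```

View pics/t4c.png

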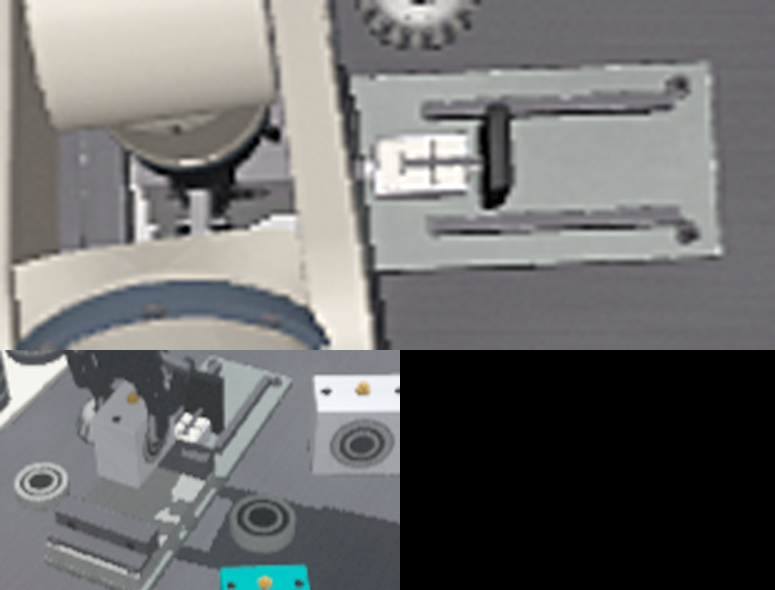

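The top and side views show the housing turned and held above the bed, with its plain end facing the jaws. Lowering it.

Request:
servo_tool(
  rows=[
    [40,[0,1.5,15],[0,0,0]],
    [40,[0,0,15],[0,0,0]],
    [40,[0,0,12],[0,0,0]],
    [40,[0,0,6],[0,0,0]],
    [40,[0,0,3],[0,0,0]],
    [40,[0,0,1.5],[0,0,0]],
    [40,[0,0,0],[0,0,0]],
    [40,[0,0,0],[0,0,0]],
  ],
)

```text
clock: 12.42
eef_pos: [576.5, 81.4, 78.1]
tcp_rot: [3.141, -0.0, 1.616]
contact_force: [0.5, 0.4, -7.1]
opening: 0.58
```

Request:
servo_tool(
  rows=[
    [40,[0,0,1],[0,0,0]],
    [40,[0,0,1],[0,0,0]],
    [40,[0,0,0.7],[0,0,0]],
    [40,[0,0,0],[0,0,0]],
  ],
)

```text
clock: 12.92
eef_pos: [576.2, 81.4, 75.0]
tcp_rot: [-3.141, -0.0, 1.616]
contact_force: [0.9, 0.1, -7.6]
opening: 0.575
```

Request:
servo_tool(
  rows=[
    [40,[0,0,0.5],[0,0,0]],
    [40,[0,0,0.5],[0,0,0]],
    [40,[0,0,0],[0,0,0]],
    [40,[0,0,0],[0,0,0]],
  ],
)

```text
clock: 13.42
eef_pos: [576.3, 81.3, 74.3]
tcp_rot: [3.141, 0.0, 1.616]
contact_force: [-2.1, -2.1, -1.2]
opening: 0.577
```

Request:
servo_tool(
  rows=[
    [40,[0,0,0.5],[0,0,0]],
    [40,[0,0,0],[0,0,0]],
    [40,[0,0,0],[0,0,0]],
  ],
)

```text
clock: 13.8
eef_pos: [576.3, 81.2, 74.3]
tcp_rot: [3.141, 0.0, 1.616]
contact_force: [-3.4, -1.3, 5.9]
opening: 0.575
```

Request:
servo_tool(
  rows=[
    [56,[0,0,0],[0,0,0]],
    [70,[0,0,0],[0,0,0]],
    [80,[0,0,0],[0,0,0]],
    [85,[0,0,0],[0,0,0]],
    [85,[0,0,-25],[0,0,0]],
    [85,[0,0,-50],[0,0,0]],
    [85,[0,0,-50],[0,0,0]],
    [85,[0,0,-50],[0,0,0]],
  ],
)

```text
clock: 14.8
eef_pos: [576.1, 81.4, 250.2]
tcp_rot: [3.141, -0.0, 1.616]
contact_force: [-0.0, 0.2, -0.4]
opening: 1.0
```

Request:
servo_tool(
  rows=[
    [50,[-40,2,0],[0,0,10]],
    [50,[0,0,0],[0,0,10]],
    [50,[0,0,0],[0,0,10]],
    [50,[0,0,0],[0,0,10]],
    [50,[0,0,0],[0,0,10]],
    [50,[0,0,0],[0,0,10]],
    [50,[0,0,0],[0,0,10]],
    [50,[0,0,0],[0,0,10]],
  ],
)

```text
clock: 15.8
eef_pos: [580.0, 41.5, 248.5]
tcp_rot: [-3.142, 0.0, 0.214]
contact_force: [0.4, -0.2, 0.1]
opening: 0.584
```

Request:
servo_tool(
  rows=[
    [50,[0,50,0],[0,0,10]],
    [50,[0,40,0],[0,0,0]],
    [50,[0,0,0],[0,0,0]],
  ],
)

```text
clock: 16.18
eef_pos: [592.8, -49.5, 248.4]
tcp_rot: [3.141, 0.0, 0.043]
contact_force: [-0.2, -0.2, -0.3]
opening: 0.587
```

Run:
```python
from h import *
s=sense();print(s["clock"],s["eef_pos"],s["tcp_rot"],s["contact_force"])
im=grab_frame("wrist");cv2.imwrite("pics/w5.png",im)
T=inv("wrist")
for t in("housing","grip_top","jaw"):
    print(t,[(np.round(world("wrist",b["centre"],T)).tolist(),round(b["conf"],2)) for b in boxes_of("wrist",t)])
```

```text
16.175 [592.8475167  -49.52574658 248.44263407] [3.14109023e+00 9.41350037e-05 4.29010844e-02] [-0.21126968 -0.17179949 -0.32802513]
housing [([301.0, 279.0, 38.0], 0.79), ([444.0, -98.0, 101.0], 0.69), ([419.0, 162.0, 60.0], 0.65)]
grip_top [([694.0, -39.0, 27.0], 0.57), ([585.0, -75.0, 91.0], 0.55)]
jaw [([586.0, 135.0, 56.0], 0.83), ([522.0, 249.0, 19.0], 0.33)]
```

View pics/w5.png

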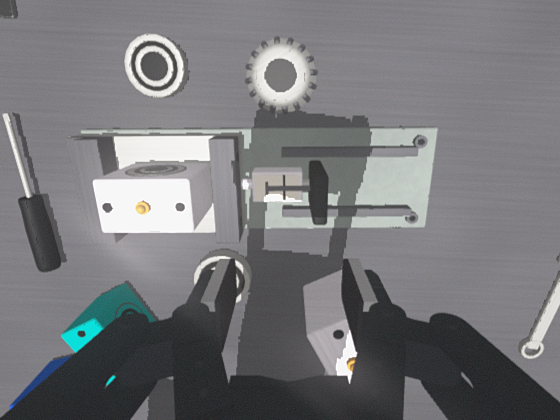

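The housing stands square on the bed with its nipple at (142,208) and plain ends toward the jaws. The jaw is still open and the grip is at (318,190). Now to grasp the grip again.

Request:
servo_tool(
  rows=[
    [50,[-9,29.8,0],[0,0,0]],
    [50,[0,0,50],[0,0,0]],
    [50,[0,0,50],[0,0,0]],
    [50,[0,0,45],[0,0,0]],
    [50,[0,0,35],[0,0,0]],
    [50,[0,0,0],[0,0,0]],
  ],
)

```text
clock: 17.12
eef_pos: [583.2, -76.2, 66.3]
tcp_rot: [-3.141, 0.005, 0.047]
contact_force: [0.1, 0.1, -0.0]
opening: 0.584
```

Request:
servo_tool(
  force=40,
  rows=[
    [0,[0,0,0],[0,0,0]],
    [0,[0,0,0],[0,0,0]],
    [0,[0,0,0],[0,0,0]],
    [0,[0,0,0],[0,0,0]],
    [0,[0,0,0],[0,0,0]],
  ],
)

```text
clock: 17.75
eef_pos: [586.6, -77.6, 70.6]
tcp_rot: [3.141, -0.003, 0.046]
contact_force: [0.2, -0.2, 4.7]
opening: 0.154
```

Run:
```python
from h import *
g=sense();print(g["eef_pos"],g["tcp_rot"],g["contact_force"])
im=grab_frame("top")
# nipple by brass colour in top view, near the fixture
hsv=cv2.cvtColor(im,cv2.COLOR_BGR2HSV);m=cv2.inRange(hsv,(12,120,80),(30,255,255))
n,l,s,c=cv2.connectedComponentsWithStats(m)
for i in range(1,n):
    if s[i,4]>2: 
        w=ray("top",c[i],120); d=w[:2]-[578.5,27.3]; print(s[i,4],np.round(c[i]),np.round(w),"fix",d@[.999,.046],d@[-.046,.999])
```

```text
[586.58383507 -77.63109019  70.64642126] [ 3.14100437 -0.00332565  0.04563542] [ 0.16543686 -0.18038947  4.70408677]
10 [134.   0.] [1096.  439.  120.] fix 535.8773777973022 387.92417972890587
52 [158.   0.] [1095.  370.  120.] fix 531.3798622458852 318.7077727282934
20 [181.   1.] [1094.  305.  120.] fix 527.4607420186578 254.04454001486755
3 [189.   1.] [1092.  282.  120.] fix 524.8105844077708 230.90168162699854
6 [200.   1.] [1094.  251.  120.] fix 525.4321572396865 199.6907276572088
7 [206.   1.] [1094.  232.  120.] fix 524.4576741924124 181.13548727856215
103 [242.   1.] [1094.  131.  120.] fix 520.1463271254795 79.82404032590512
30 [276.   1.] [1094.   33.  120.] fix 515.3736386208735 -18.32547606535204
18 [292.   0.] [1095.  -15.  120.] fix 514.0467264446895 -65.97680475322218
105 [327.   1.] [1095. -114.  120.] fix 509.0029151021408 -164.86842143744738
14 [357.   1.] [1094. -200.  120.] fix 504.68656630208477 -251.05636151514437
8 [368.   1.] [1095. -230.  120.] fix 503.67026042435464 -280.9871834563054
8 [379.   0.] [1096. -263.  120.] fix 503.3296466594555 -313.85579379670
[... 2167 characters left out ...]
 239. 120.] fix -297.9251354799714 225.43928422134425
9 [  3. 381.] [ 32. 748. 120.] fix -512.5035393519898 745.4195869924139
3 [  6. 379.] [ 37. 739. 120.] fix -508.2786929303062 736.0398412005037
3 [ 12. 378.] [ 40. 723. 120.] fix -506.2822701979071 720.0940955248597
5 [ 12. 382.] [ 30. 724. 120.] fix -515.6412369356426 721.3236893826385
29 [ 10. 400.] [-17. 726. 120.] fix -562.3062346936115 725.7827759755953
3 [  1. 410.] [-41. 748. 120.] fix -586.0077597889577 748.4736669277476
9 [ 10. 411.] [-43. 725. 120.] fix -588.793065794687 725.1779040127536
7 [  4. 416.] [-57. 738. 120.] fix -602.2338172095659 739.0376106786119
7 [ 10. 418.] [-60. 723. 120.] fix -606.343962175655 724.6010520149374
```

The housing is at fixture x≈0, y≈49, which is good. The jaw is at about 69.8, so about 46 mm of draw brings the pointer to the line. I'll draw slowly and watch the force.

Request:
servo_tool(
  rows=[
    [0,[0,3,0],[0,0,0]],
    [0,[0,5,0],[0,0,0]],
    [0,[0,5,0],[0,0,0]],
    [0,[0,5,0],[0,0,0]],
    [0,[0,4,0],[0,0,0]],
    [0,[0,0,0],[0,0,0]],
  ],
)

```text
clock: 18.55
eef_pos: [587.6, -99.1, 70.6]
tcp_rot: [-3.141, -0.003, 0.045]
contact_force: [0.3, 4.5, 5.6]
opening: 0.153
```

Request:
servo_tool(
  rows=[
    [0,[0,4,0],[0,0,0]],
    [0,[0,4,0],[0,0,0]],
    [0,[0,3,0],[0,0,0]],
    [0,[0,2,0],[0,0,0]],
    [0,[0,0,0],[0,0,0]],
    [0,[0,0,0],[0,0,0]],
  ],
)

```text
clock: 19.3
eef_pos: [588.2, -111.2, 70.6]
tcp_rot: [-3.14, -0.003, 0.045]
contact_force: [0.4, 7.9, 6.1]
opening: 0.155
```

Request:
servo_tool(
  rows=[
    [0,[0,2,0],[0,0,0]],
    [0,[0,2,0],[0,0,0]],
    [0,[0,0,0],[0,0,0]],
    [0,[0,0,0],[0,0,0]],
  ],
)

```text
clock: 19.8
eef_pos: [588.4, -115.1, 70.6]
tcp_rot: [-3.14, -0.003, 0.045]
contact_force: [0.1, 8.4, 5.3]
opening: 0.155
```

Request:
servo_tool(
  rows=[
    [0,[0,2,0],[0,0,0]],
    [0,[0,2,0],[0,0,0]],
    [0,[0,0,0],[0,0,0]],
    [0,[0,0,0],[0,0,0]],
  ],
)

```text
clock: 20.3
eef_pos: [588.6, -118.9, 70.6]
tcp_rot: [-3.14, -0.003, 0.045]
contact_force: [0.1, 10.2, 6.9]
opening: 0.156
```

Run:
```python
from h import *
print(sense()["contact_force"],sense()["eef_pos"])
im=grab_frame("side");im1=grab_frame("wrist")
p=pix("side",[583,-60,45]).astype(int);print(p)
a=cv2.resize(im[p[1]-40:p[1]+60,p[0]-75:p[0]+55],None,fx=6,fy=6,interpolation=cv2.INTER_CUBIC);cv2.imwrite("pics/s6.png",a)
cv2.imwrite("pics/w6.png",im1)
```

```text
[ 0.14902809 10.22079423  6.94057378] [ 588.57105423 -118.85737616   70.62997771]
[267 196]
```

View pics/w6.png

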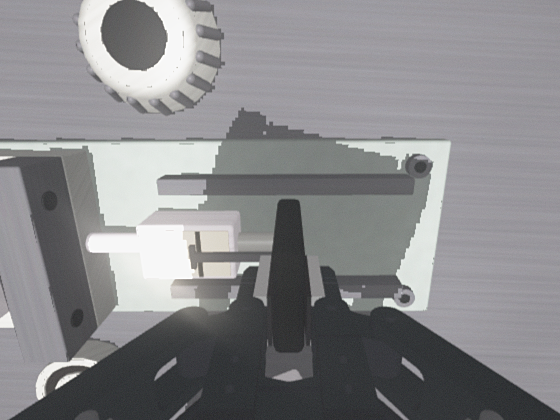

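The pointer tip is at u≈190 and the line at u≈199, so it is roughly 4 mm short. The force of about 10.4 N also implies a pull of about 16 mm. Drawing 4 mm further and holding.

Request:
servo_tool(
  rows=[
    [0,[0,2,0],[0,0,0]],
    [0,[0,2,0],[0,0,0]],
    [0,[0,0,0],[0,0,0]],
    [0,[0,0,0],[0,0,0]],
    [0,[0,0,0],[0,0,0]],
  ],
)

```text
clock: 21.02
eef_pos: [588.7, -122.5, 70.6]
tcp_rot: [-3.139, -0.003, 0.045]
contact_force: [0.1, 12.5, 5.8]
opening: 0.15
```

Run:
```python
from h import *
print(sense()["contact_force"],sense()["eef_pos"])
im=grab_frame("wrist")
cv2.imwrite("pics/w7.png",cv2.resize(im[150:300,0:320],None,fx=2.5,fy=2.5,interpolation=cv2.INTER_CUBIC))
```

```text
[ 0.13996675 12.46294629  5.80157916] [ 588.73432537 -122.50180194   70.60841152]
```

View pics/w7.png

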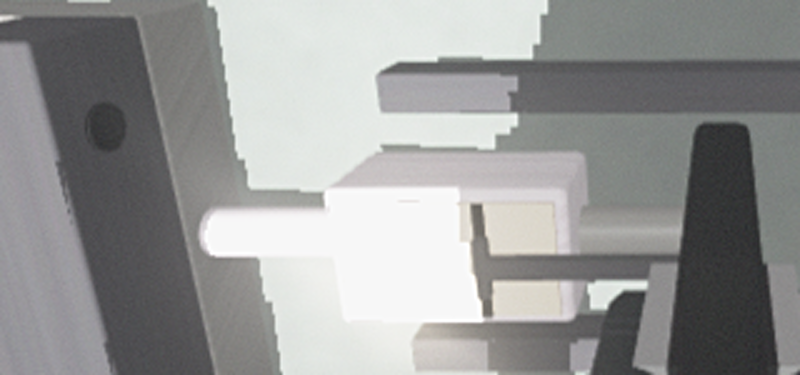

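The pointer tip stands on the line at crop (485,265), and the force is 12.5 N. I'll hold for a second, then ease back.

Request:
servo_tool(
  rows=[
    [0,[0,0,0],[0,0,0]],
    [0,[0,0,0],[0,0,0]],
    [0,[0,0,0],[0,0,0]],
    [0,[0,0,0],[0,0,0]],
    [0,[0,0,0],[0,0,0]],
    [0,[0,0,0],[0,0,0]],
    [0,[0,0,0],[0,0,0]],
    [0,[0,0,0],[0,0,0]],
  ],
)

```text
clock: 22.08
eef_pos: [588.8, -122.5, 70.7]
tcp_rot: [-3.139, -0.003, 0.045]
contact_force: [0.5, 12.5, 5.8]
opening: 0.152
```

Request:
servo_tool(
  rows=[
    [0,[0,-3,0],[0,0,0]],
    [0,[0,-4,0],[0,0,0]],
    [0,[0,-4,0],[0,0,0]],
    [0,[0,-4,0],[0,0,0]],
    [0,[0,-2,0],[0,0,0]],
    [0,[0,0,0],[0,0,0]],
    [0,[0,0,0],[0,0,0]],
  ],
)

```text
clock: 22.95
eef_pos: [588.0, -106.8, 70.7]
tcp_rot: [-3.141, -0.003, 0.045]
contact_force: [0.6, 4.5, 5.9]
opening: 0.154
```

Request:
servo_tool(
  rows=[
    [0,[0,-2,0],[0,0,0]],
    [40,[0,0,0],[0,0,0]],
    [40,[0,0,0],[0,0,0]],
    [40,[0,0,0],[0,0,0]],
    [40,[0,0,-40],[0,0,0]],
    [40,[0,0,-50],[0,0,0]],
    [40,[0,0,-50],[0,0,0]],
    [40,[-30,0,-40],[0,0,0]],
  ],
)

```text
clock: 23.95
eef_pos: [557.8, -107.0, 250.8]
tcp_rot: [3.141, -0.003, 0.046]
contact_force: [0.4, -0.3, 0.5]
opening: 0.474
```

Request:
servo_tool(
  rows=[
    [40,[0,-20,-30],[0,0,0]],
    [40,[0,-30,0],[0,0,0]],
    [40,[0,0,0],[0,0,0]],
    [40,[0,0,0],[0,0,0]],
  ],
)

```text
clock: 24.45
eef_pos: [554.0, -57.2, 278.3]
tcp_rot: [3.141, 0.001, 0.046]
contact_force: [1.0, 0.1, -0.6]
opening: 0.466
```

Run:
```python
from h import *
s=sense();print(s["clock"],s["eef_pos"],s["contact_force"])
im=grab_frame("wrist");cv2.imwrite("pics/w8.png",im)
for n,f,z in [("gripC",(0,-131),93),("gripHomeFrontEdge",(0,-124),93),("mvIn-",(-55,84),65),("mvIn+",(55,84),65),("nip",(0,42),123),("fjIn-",(-55,0),65)]:
    P=np.array([578.5,27.3,z])+f[0]*np.array([.999,.046,0])+f[1]*np.array([-.046,.999,0]);print(n,np.round(pix("wrist",P)))
```

```text
24.45 [554.04377016 -57.17089778 278.26985831] [ 0.97603244  0.10246431 -0.56924506]
gripC [338. 154.]
gripHomeFrontEdge [330. 154.]
mvIn- [140. 199.]
mvIn+ [124.  95.]
nip [150. 159.]
fjIn- [215. 199.]
```

View pics/w8.png

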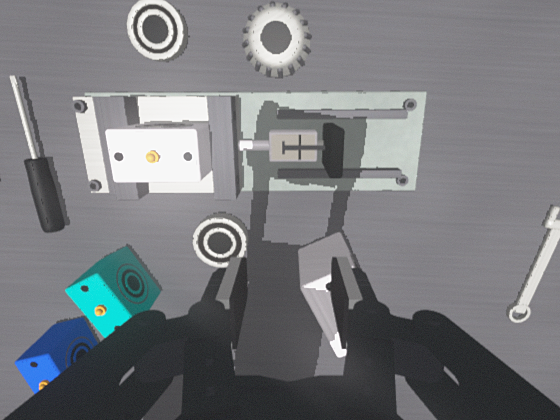

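The housing's nipple at (152,156) matches the predicted (150,159). The jaw lies flush on the plain end, the pointer is back home, and the arm is clear. Handing in.

```bash
python3 -c "
from rig import sign_off;print(sign_off())"
```

```text
the job is handed in; nothing more can be done
None
```

The job is done and handed in at about 24.5 s on the robot's clock. The hand-in returned no verdict.

**What I did:**
- I pushed the jaw open by its grip to about 70 mm.
- I lifted the small white housing, turned it a quarter turn and set it down gently. The contact force stayed under about 10 N.
- I drew the jaw closed until the pointer stood on the line and held it there for over a second.
- I then eased the grip back and released it.

**Last checks:**
- **Pull:** while holding, the force was 12.5 N, which matches a 20 mm pull, and the wrist picture showed the pointer tip on the line.
- **Housing:** in the final wrist picture the nipple was at pixel (152,156), against (150,159) expected for a housing centred at fixture x = 0, y = 42. That is within about 3 mm, close to the limit of the picture. By eye the jaw lay flush on the plain end.
- **Grip:** the distance from pointer to line was back to what it was at the start, so the grip is home.
- **Surroundings:** I saw nothing around the fixture displaced, but did not measure it. The oil bottle was outside the last picture. The arm was clear and touching nothing.

No check failed. I did not measure the final jaw opening or the housing's angle directly.

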